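# Draw a charge of grinding balls and hold the gate open

## Robot

A 7-joint arm with a two-finger parallel gripper is mounted at the origin on a cart in front of the work surface, level with it; the furniture and walls round the work are solid. World frame = base frame: x ahead of the robot, y to its left, z up, the work surface at z = 0. Lengths are in m, angles in rad, forces in N, time in s.
With the tool pointing down it reaches from about 0.4 to 0.85 m from the base axis. Payload 10.4 kg.
Tool frame: the origin (TCP) lies midway between the tips of the shut fingers; the grasp point (between the pads) lies 19 mm behind it; x points along the fingers, z is the direction in which the jaws open and shut, and the axes are right-handed (so a half turn about x gives the same grasp; the last joint's range is limited). The gripper opens to 87 mm and grips with 3 to 60 N. Pads are 19 mm wide; open, the fingers measure 117 mm over their backs; the gripper's body (75 mm by 190 mm) begins 51 mm behind the grasp point.
Start: joints at [-0.023, 0.332, -0.065, 1.46, 0.022, 1.35, -0.088], TCP at [0.625, 0, 0.223] pointing down, gripper open.
Joint ranges: [-2.6, 2.6], [-0.5, 2.12], [-1.47, 1.34], [0.16, 2.42], [-1.27, 4.41], [0.06, 2.06], [-2.6, 2.6]. Speed limits (rad/s): [2.22, 2.22, 2.79, 2.79, 3.14, 3.14, 3.14].

## Interface

Orientations are given as a unit quaternion [x, y, z, w].
In Python, from bench import read_state, camera, camera_params, close_job gives the robot as it stands.
- The arm moves only by the tool arm_command, never from a script. Its argument "targets" is a list of rows, each a list of 7 numbers: the closure in counts, from 0 (fully open) to 255 (shut), then the shift along the tool's x, y, z in mm, then the turn, a rotation vector about the tool's x, y, z in rad. A call has 1 to 10 rows; each row is the pose to reach, as a shift and turn from the pose commanded when the call began, along the tool's axes at that moment; what a row does not reach only later rows make up. A row lasts 1/10 s, in which the tool goes at most 50 mm and 8.59 degrees, less where a joint would pass 70% of its speed; a pose out of reach is approached as far as the arm can. A call with a gripper value outside its range is refused whole. The fingers move at their own pace and stop on an object; "newtons" is the grip in N (left out, the last holds). Time passes only in rows, so rows that repeat a pose let the fingers close. It gives the time, the measured TCP pose, the force and the opening at its end, in the units of the state.
- read_state(): the state, without advancing time (a new reading comes with each control period).
- camera(name): name is "scene" or "side" or "wrist"; returns the picture (480x640x3 uint8, red, green, blue); there is no depth.
- camera_params(name): a dict with "intrinsics" (3x3 intrinsics, pixels), "xyz" and "orientation" of the camera in the world; the wrist camera has in their place "mount" (4x4, takes a point from camera to tool coordinates, whose origin is the TCP and whose axes are the tool frame's). Camera axes: x right, y down, z forward; pixel columns grow to the right and rows downward; lengths in m; the calibration is good to about 2 mm. The wrist camera is an equidistant fisheye: a pixel r from the principal point sees the ray r / f radians off the axis. A picture is of the moment at which its call begins: read the wrist's pose just before it. camera_params takes no time and is no camera call.
- close_job(): hands the job in, once; it reports no verdict.
The state is a dict: "time": time; "joint_positions": joint angles; "joint_vel": joint speeds; "joint_torque": joint torques, N m; "ee_pos": TCP position; "eef_rot": TCP orientation; "ft_force": force on the tool from outside, world axes, zero at the start; "torque": the same for the moment, N m; "width": finger opening in m.
Only numpy, scipy, OpenCV 4.12 (cv2) and the standard library are available. Lean on these libraries where they do the work, as an engineer would, in place of code of your own. Each camera call takes 0.05 s, during which the arm holds its last target.

## Task

Draw the charge of grinding balls for the mill: turn the white pot, which is stored upside down, the right way up and stand it home in its seat under the dispenser's spout, then let go of it. Then pull the dispenser's spring-return gate slide out by its black handle to the red mark, so that all four steel balls run into the pot, and finish still holding the slide at the mark: do not let it spring back, I want to sight down the empty tube. Leave the other things on the bench where they are.

Things in the scene. Friction and masses are not known exactly. Their poses are not given: they have to be found in the camera images.
- pot: white square plastic pot, loose, about 0.15 kg: 56 x 56 mm outside, 60 mm high, walls and floor 3 mm, open at one end. Origin: centre of the outside of its floor; its z axis points from the floor out of the mouth. It starts mouth-down, standing on its rim, its z axis pointing straight down (floor at height 60 mm).
- pot_center (a point): centre of the white pot, half-way between floor and rim (30 mm from either); axes as the pot's.
- dispenser: ball dispenser, fixed to the bench, its place and yaw differ each time. Origin: on the bench under the axis of its clear upright tube; its front faces its -x, z up. In its frame, mm: grey base plate x -56..56, y -158..54, 6 thick; blue gate housing x -35..51, y -39..39, z 129..155, on two rods; spring barrels and rails beside the slide reach forward to x -74, z up to 148.
- tube_top (a point): centre of the open top of the dispenser's clear upright tube (outside 34 mm at the top, bore 24 mm), 240 mm above the bench; the tube rises from the gate housing and holds four steel balls in single file. Axes as the dispenser's.
- spout_lip (a point): middle of the spout lip of the steel chute (34 mm wide), which slopes down from under the tube towards the dispenser's -y and ends here, 88 mm from the tube's axis, 76 mm above the bench. The underside of the lip is at 74 mm, its side walls reach 92 mm here and 135 mm under the housing.
- dispenser_seat (a point): centre of the pot's seat, on top of the base plate (6 mm above the bench), 112 mm from the tube's axis towards the dispenser's -y; axes as the dispenser's. Stops 5 mm high on its +x, +y and -y sides, 64 mm apart inside; open to -x. The spout lip overhangs a seated pot's wall, 8 mm above its rim: slide the pot in under it from the open side, not straight down.
- gate_slide (a joint): travel of the gate slide, m: 0 closed, grows as it is pulled along the dispenser's -x; stop at 0.045. The mark is 0.030: there the red line across the slide meets the fixed red lines on the rails, and the slide's hole lies under the tube; more than 5 mm short or past, balls do not pass. A spring pulls it home, about 4.5 N closed, 8.5 N at the mark.
- gate_grip (a point): the gate slide's handle: black upright round post 16 mm across on the slide's front end; this point is on its axis at the height to grip, 170 mm above the bench (post from 149 to 189 mm). It lies 98 mm in front (dispenser's -x) of the tube's axis when closed and moves with the slide; axes as the dispenser's.
- ball_0_center (a point): centre of steel ball 0, 20 mm across, 33 g; in the clear tube at the start (ball 0 lowest).
- ball_1_center (a point): centre of steel ball 1, 20 mm across, 33 g; in the clear tube at the start (ball 0 lowest).
- ball_2_center (a point): centre of steel ball 2, 20 mm across, 33 g; in the clear tube at the start (ball 0 lowest).
- ball_3_center (a point): centre of steel ball 3, 20 mm across, 33 g; in the clear tube at the start (ball 0 lowest).
- cube_a: bystander to be left alone: grey mortar test cube, 50 mm; origin at the centre of its underside.
- cube_b: bystander to be left alone: grey mortar test cube, 50 mm; origin at the centre of its underside.
- slice_a: bystander to be left alone: speckled stone-and-mortar core slice, 47 mm across, 24 mm high; origin at the centre of its underside.
- slice_b: bystander to be left alone: speckled core slice, 47 mm across, 31 mm high; origin at the centre of its underside.
- oil_jar: bystander to be left alone: white plastic jar with blue cap, 52 mm across, 75 mm high; origin at the centre of its underside.
- calc: bystander to be left alone: pocket calculator lying flat, 125 x 75 x 13 mm; origin at the centre of its underside.

How it is judged:
On the way, in this order (a step that is already met when the one before it is completed fails the run):
1. the pot stands mouth-up in its seat, let go, with the gate still closed (angle between pot's own z axis and vertical below 0.1 rad and horizontal distance between pot_center and dispenser_seat below 0.012 m and z of pot_center in the frame of dispenser_seat below 0.034 m and value of joint gate_slide below 0.006 m and contact force between pot and the fingers below 0.1 N and linear speed of pot below 0.02 m/s), for 0.2 s.
2. the gate slide is pulled out to the mark (value of joint gate_slide between 0.026 and 0.034 m), for 0.2 s.
At the end, for the whole second after the job is handed in: The robot's fingers still hold the gate slide, which stays within 4 mm of the mark (joint 0.026 to 0.034); all four balls lie inside the pot; the pot stands mouth-up (within 0.1 rad) in its seat, its centre within 12 mm of the seat's, at rest and not touched by the robot (all of step 2 and contact force between gate_slide and the fingers above 2 N and angle between pot's own z axis and vertical below 0.1 rad and horizontal distance between pot_center and dispenser_seat below 0.012 m and z of pot_center in the frame of dispenser_seat below 0.034 m and x of ball_0_center in the frame of pot between -0.0265 and 0.0265 m and y of ball_0_center in the frame of pot between -0.0265 and 0.0265 m and z of ball_0_center in the frame of pot between 0 and 0.056 m and x of ball_1_center in the frame of pot between -0.0265 and 0.0265 m and y of ball_1_center in the frame of pot between -0.0265 and 0.0265 m and z of ball_1_center in the frame of pot between 0 and 0.056 m and x of ball_2_center in the frame of pot between -0.0265 and 0.0265 m and y of ball_2_center in the frame of pot between -0.0265 and 0.0265 m and z of ball_2_center in the frame of pot between 0 and 0.056 m and x of ball_3_center in the frame of pot between -0.0265 and 0.0265 m and y of ball_3_center in the frame of pot between -0.0265 and 0.0265 m and z of ball_3_center in the frame of pot between 0 and 0.056 m and contact force between pot and the arm below 0.1 N and contact force between pot and the fingers below 0.1 N and linear speed of pot below 0.02 m/s); the arm keeps its last pose, push and grip.
It fails at once if a bystander is pushed more than 20 mm or tipped over (distance of any of cube_a, cube_b, slice_a, slice_b, oil_jar, calc from where it was at the start of the episode above 0.02 m or angle between any of cube_a, cube_b, slice_a, slice_b, oil_jar, calc's own z axis and vertical above 0.5 rad).
It also fails if it takes over 72 s, if anything falls off the work surface, if the arm or the gripper's body presses on something with over 40 N, if the wrist force passes 120 N, or if a joint passes its speed limit or range.

## Working session

There is one attempt and no reset: what is moved stays moved. The work goes in short steps, Python scripts to look and compute and a tool call to move; the robot and the scene stay as the last step left them, time stands still between calls to the robot, and variables do not carry over. Pictures are saved under pics/ and viewed, and the job is handed in when it is done.

Besides the shell and the picture viewer there is one more tool, called after "Request:" by a JSON object that holds its "fn" and its "kwargs". arm_command: Moves the arm, as the interface text tells. Its arguments: {"type":"object","properties":{"targets":{"type":"array"},"newtons":{"type":"number"}},"required":["targets"]}

```bash
ls; mkdir -p pics; python3 - <<'E'
from bench import *
import cv2
print(read_state())
for n in ["scene","side","wrist"]:
    im=camera(n); cv2.imwrite(f"pics/{n}0.png",im[:,:,::-1]); print(n,camera_params(n))
E
```

```text
pics
{'time': 0.0, 'joint_positions': array([-0.02259366,  0.33286363, -0.0646992 ,  1.46092557,  0.02160243,
        1.34990943, -0.08851837]), 'joint_vel': array([ 0.00050933, -0.00077065, -0.00068195,  0.0006472 , -0.00069251,
        0.00106159, -0.00123192]), 'joint_torque': array([-1.20520472e-04, -6.23245955e+01,  2.44190963e-02, -3.89891267e+01,
       -6.13984605e-02,  3.97891912e-02,  1.87085252e-04]), 'ee_pos': array([ 6.24615858e-01, -1.11823581e-05,  2.21766611e-01]), 'eef_rot': array([-2.26173202e-05,  7.07604667e-01, -2.56427426e-05,  7.06608544e-01]), 'ft_force': array([-0.07701754,  0.75610249,  0.35425788]), 'torque': array([0.02678506, 0.00167167, 0.02028851]), 'width': 0.08709029512976255}
scene {'intrinsics': array([[553.99552352,   0.        , 320.8694386 ],
       [  0.        , 553.99552352, 241.0667981 ],
       [  0.        ,   0.        ,   1.        ]]), 'xyz': array([0.2943891 , 0.85244278, 1.40500882]), 'orientation': array([-0.12911527,  0.9439447 , -0.30130379,  0.03890607])}
side {'intrinsics': array([[510.86440906,   0.        , 322.31589829],
       [  0.        , 510.86440906, 242.68081018],
       [  0.        ,   0.        ,   1.        ]]), 'xyz': array([ 0.27710944, -0.92634206,  0.9058498 ]), 'orientation': array([ 0.88805295, -0.1193806 ,  0.05607428, -0.4404156 ])}
wrist {'intrinsics': array([[371.64829954,   0.        , 325.23130602],
       [  0.        , 371.64829954, 236.66624553],
       [  0.        ,   0.        ,   1.        ]]), 'mount': array([[-3.94309388e-04, -2.91695870e-01,  9.56511037e-01,
        -1.62197330e-01],
       [-5.88685450e-05, -9.56511103e-01, -2.91695915e-01,
         8.01905094e-02],
       [ 9.99999921e-01, -1.71326851e-04,  3.59989596e-04,
        -2.08949397e-04],
       [ 0.00000000e+00,  0.00000000e+00,  0.00000000e+00,
         1.00000000e+00]])}
```

View pics/scene0.png

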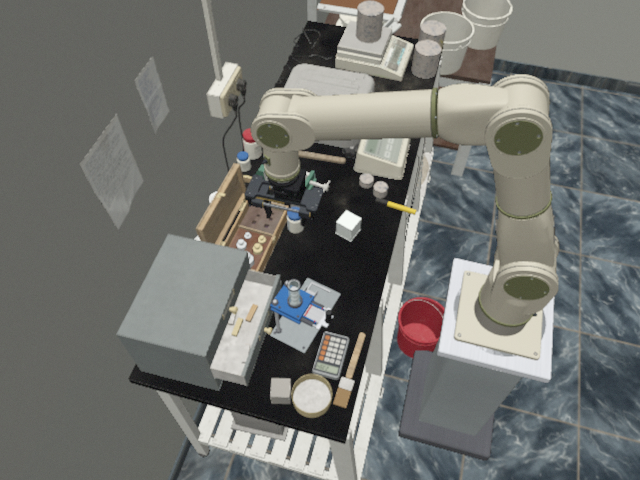

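View pics/side0.png

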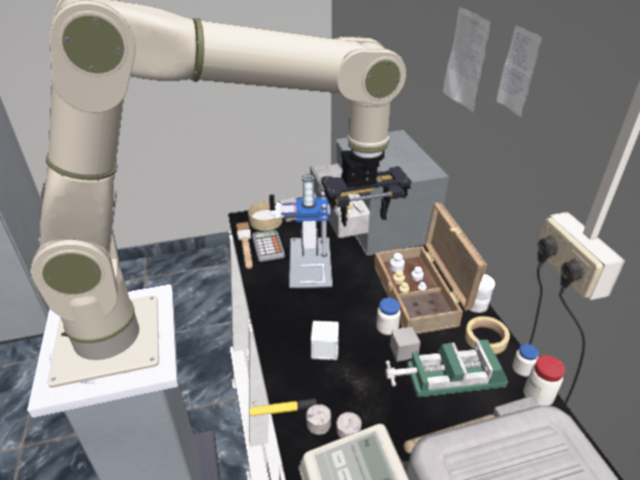

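View pics/wrist0.png

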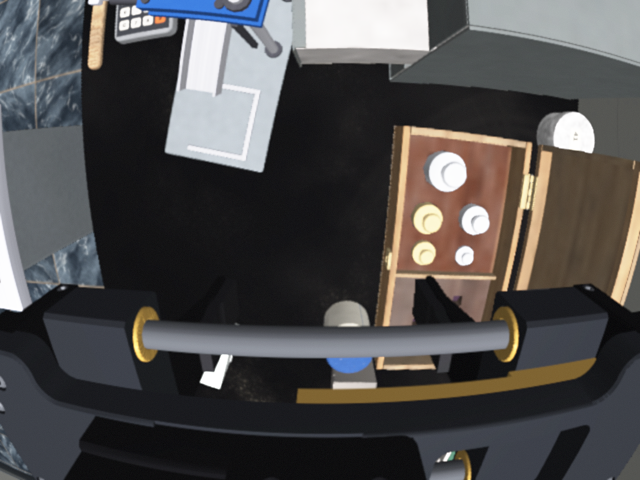

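```bash
cat > h.py <<'E'
import numpy as np, cv2
from bench import *
from scipy.spatial.transform import Rotation as R
def ray(name,u,v,st=None):
    p=camera_params(name);K=p['intrinsics']
    if name=='wrist':
        d=np.array([u-K[0,2],v-K[1,2]]);r=np.hypot(*d);th=r/K[0,0]
        d=d/max(r,1e-9);c=np.array([d[0]*np.sin(th),d[1]*np.sin(th),np.cos(th)])
        st=st or read_state();M=p['mount'];T=R.from_quat(st['eef_rot'])
        return st['ee_pos']+T.apply(M[:3,3]),T.apply(M[:3,:3]@c)
    c=np.array([(u-K[0,2])/K[0,0],(v-K[1,2])/K[1,1],1.])
    d=R.from_quat(p['orientation']).apply(c)
    return p['xyz'],d/np.linalg.norm(d)
def plane(name,u,v,z,st=None):
    o,d=ray(name,u,v,st);return o+d*(z-o[2])/d[2]
def tri(*rs):
    A=0;b=0
    for o,d in rs:
        P=np.eye(3)-np.outer(d,d);A=A+P;b=b+P@o
    x=np.linalg.solve(A,b);return x,[np.linalg.norm((np.eye(3)-np.outer(d,d))@(x-o)) for o,d in rs]
def crop(name,x0,y0,w,h,s,fn,im=None):
    im=camera(name) if im is None else im
    c=cv2.resize(im[y0:y0+h,x0:x0+w],None,fx=s,fy=s,interpolation=cv2.INTER_CUBIC)
    cv2.imwrite(fn,c[:,:,::-1]);return im
E
python3 - <<'E'
from h import *
im=cv2.imread('pics/scene0.png')[:,:,::-1];crop('',255,195,120,160,4,'pics/sc1.png',im[:,:,:])
im2=cv2.imread('pics/side0.png')[:,:,::-1];crop('',240,170,120,200,3,'pics/sd1.png',im2)
for nm,im in (('scene',im),('side',im2)):
  m=(im.min(2)>150).astype(np.uint8)
  if nm=='scene': m[:, :325]=0; m[:205]=0;m[250:]=0;m[:,375:]=0
  else: m[:310]=0;m[370:]=0;m[:,:295]=0;m[:,350:]=0
  c=max(cv2.findContours(m,0,2)[0],key=cv2.contourArea)
  print(nm,cv2.contourArea(c),cv2.approxPolyDP(c,3,True)[:,0].tolist())
E
```

```text
scene 408.0 [[346, 210], [336, 221], [336, 233], [350, 241], [349, 231], [361, 218]]
side 925.5 [[314, 321], [312, 357], [336, 358], [338, 323]]
```

View pics/sc1.png

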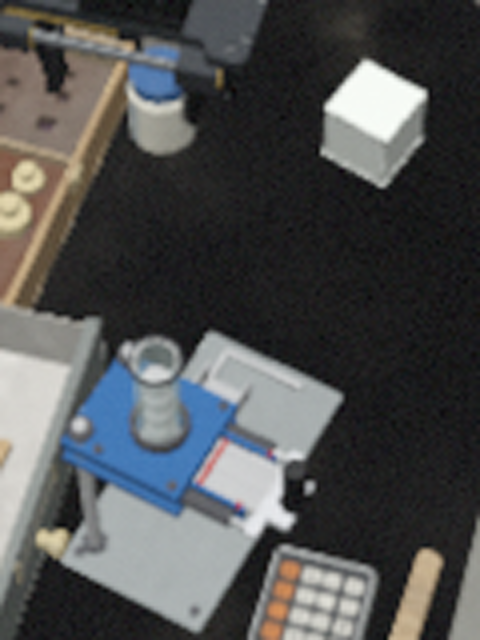

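View pics/sd1.png

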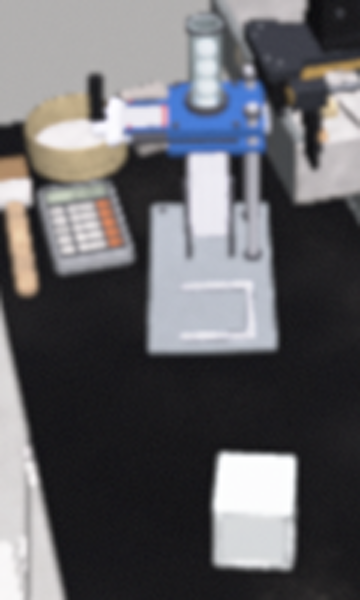

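```bash
python3 - <<'E'
from h import *
np.set_printoptions(precision=4,suppress=True)
S=lambda u,v:(255+(u+.5)/4-.5,195+(v+.5)/4-.5)
D=lambda u,v:(240+(u+.5)/3-.5,170+(v+.5)/3-.5)
def pr(l,n,f,pts,z):
    P=np.array([plane(n,*f(*p),z) for p in pts]);print(l,n,P[:,:2].tolist() and P[:,:2].round(4).tolist(),'c',P.mean(0)[:2],'edges',np.linalg.norm(np.roll(P,-1,0)-P,axis=1),[round(float(np.degrees(np.arctan2(*(np.roll(P,-1,0)-P)[i,1::-1]))),1) for i in range(len(P))])
pr('pot','scene',S,[(367,60),(428,97),(384,138),(325,105)],.06)
pr('pot','side',D,[(220,453),(297,455),(295,517),(214,512)],.06)
pr('plate','scene',S,[(343,398),(195,632),(63,558),(210,330)],.006)
pr('plate','side',D,[(148,352),(277,349),(270,205),(151,203)],.006)
pr('seat stops outer','side',D,[(182,336),(253,336),(252,284),(182,286)],.011)
print('tube',tri(ray('scene',*S(157,356)),ray('side',*D(204,18))))
print('handle top',tri(ray('scene',*S(295,465)),ray('side',*D(95,78))))
E
```

```text
pot scene [[0.4997, -0.206], [0.4459, -0.1834], [0.4691, -0.1363], [0.5199, -0.1546]] c [ 0.4836 -0.1701] edges [0.0583 0.0526 0.0541 0.0552] [157.3, 63.8, -19.8, -111.6]
pot side [[0.4659, -0.1301], [0.5217, -0.1476], [0.5026, -0.2065], [0.4471, -0.1862]] c [ 0.4843 -0.1676] edges [0.0584 0.0618 0.0591 0.0592] [-17.5, -108.0, 159.9, 71.4]
plate scene [[0.449, 0.0603], [0.5005, 0.2637], [0.604, 0.2356], [0.5581, 0.0308]] c [0.5279 0.1476] edges [0.2098 0.1073 0.2099 0.113 ] [75.8, -15.2, -102.6, 164.9]
plate side [[0.4475, 0.0547], [0.5568, 0.0284], [0.608, 0.2319], [0.4962, 0.2664]] c [0.5271 0.1453] edges [0.1124 0.2099 0.117  0.2173] [-13.5, 75.9, 162.8, -103.0]
seat stops outer side [[0.4797, 0.0616], [0.5396, 0.0449], [0.5575, 0.1139], [0.4953, 0.1282]] c [0.518  0.0872] edges [0.0622 0.0712 0.0639 0.0685] [-15.5, 75.4, 167.0, -103.2]
tube (array([0.5387, 0.1978, 0.2452]), [np.float64(0.00011493883282720595), np.float64(0.00011493883282733156)])
handle top (array([0.4445, 0.2179, 0.1886]), [np.float64(0.001066092791698689), np.float64(0.0010660927916987042)])
```

```bash
python3 - <<'E'
from h import *
np.set_printoptions(precision=4,suppress=True)
print('jar cap',plane('scene',294,213,.075),plane('side',388,305,.075))
print('box near corners',plane('side',378,255,.05),plane('side',413,328,.05))
print('cube',plane('side',405,338,.05),'slices',plane('side',318,412,.03),plane('side',348,418,.03),'calc',plane('side',268,245,.013),'screwdriver',plane('side',315,404,.02),plane('side',390,372,.05))
E
```

```text
jar cap [ 0.6482 -0.1381  0.075 ] [ 0.642  -0.1422  0.075 ]
box near corners [0.6958 0.0673 0.05  ] [ 0.6809 -0.2032  0.05  ]
cube [ 0.6518 -0.2263  0.05  ] slices [ 0.4209 -0.3444  0.03  ] [ 0.4738 -0.373   0.03  ] calc [0.4258 0.2381 0.013 ] screwdriver [ 0.4214 -0.3182  0.02  ] [ 0.5859 -0.3051  0.05  ]
```

```bash
cat >> h.py <<'E'
def frame(yawdeg,tilt):
    """jaw axis at yaw; tool leaning: tilt>0 points to +left(v) side & down, deg from vertical"""
    a=np.radians(yawdeg);u=np.array([np.cos(a),np.sin(a),0]);v=np.array([-np.sin(a),np.cos(a),0])
    t=np.radians(tilt);x=np.sin(t)*v-np.cos(t)*np.array([0,0,1.])
    return R.from_matrix(np.c_[x,np.cross(u,x),u])
def row(G,F,back=0,st=None,g=.019):
    st=st or read_state();T=R.from_quat(st['eef_rot']);x=F.as_matrix()[:,0]
    tcp=np.array(G)+(g-back)*x
    s=T.inv().apply(tcp-st['ee_pos'])*1000; r=(T.inv()*F).as_rotvec()
    print('shift',s.round(1).tolist(),'turn',r.round(4).tolist(),'deg',np.degrees(np.linalg.norm(r)).round(1),'tcp',tcp.round(4))
def show():
    st=read_state();T=R.from_quat(st['eef_rot']).as_matrix()
    print('t',round(st['time'],2),'tcp',st['ee_pos'].round(4),'G',(st['ee_pos']-.019*T[:,0]).round(4),'x',T[:,0].round(3),'jaw',T[:,2].round(3),'yaw',np.degrees(np.arctan2(T[1,2],T[0,2])).round(1),'q',st['joint_positions'].round(2),'F',st['ft_force'].round(1),'w',round(st['width'],4))
E
python3 - <<'E'
from h import *
row((.484,-.169,.031),frame(-18.5,-45),.12)
row((.484,-.169,.031),frame(-18.5,-45),.0)
E
```

```text
shift [119.7, -101.3, -117.9] turn [0.3065, 0.1258, -0.7782] deg 48.5 tcp [ 0.5067 -0.1013  0.1024]
shift [204.6, -181.7, -144.8] turn [0.3065, 0.1258, -0.7782] deg 48.5 tcp [ 0.4797 -0.1817  0.0176]
```

Request:
{"fn": "arm_command", "kwargs": {"targets": [[0,20,-15,-20,0.05,0.02,-0.13],[0,40,-30,-40,0.1,0.042,-0.26],[0,60,-50,-60,0.15,0.063,-0.39],[0,80,-68,-80,0.2,0.084,-0.52],[0,100,-85,-100,0.255,0.105,-0.65],[0,119.7,-101.3,-117.9,0.3065,0.1258,-0.7782],[0,119.7,-101.3,-117.9,0.3065,0.1258,-0.7782],[0,119.7,-101.3,-117.9,0.3065,0.1258,-0.7782],[0,119.7,-101.3,-117.9,0.3065,0.1258,-0.7782]]}}

```text
time: 1.05
ee_pos: [0.5088, -0.1013, 0.1045]
eef_rot: [-0.16, 0.687, -0.371, 0.603]
ft_force: [0.1, 0.2, 0.3]
width: 0.0869
```

```bash
python3 - <<'E'
from h import *
show()
im=camera('wrist');cv2.imwrite('pics/w1.png',im[:,:,::-1])
row((.484,-.169,.031),frame(-18.5,-45))
E
```

```text
t 1.05 tcp [ 0.5088 -0.1013  0.1045] G [ 0.513  -0.0886  0.118 ] x [-0.221 -0.668 -0.711] jaw [ 0.948 -0.317  0.003] yaw -18.5 q [-0.34  0.49  0.05  1.74  0.6   1.45 -0.86] F [0.1 0.2 0.3] w 0.0869
shift [122.0, 0.6, -2.3] turn [-0.0032, 0.0025, -0.0048] deg 0.4 tcp [ 0.4797 -0.1817  0.0176]
```

View pics/w1.png

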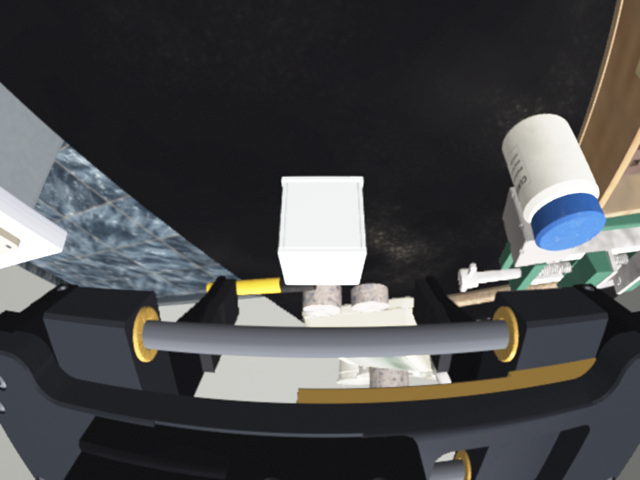

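Request:
{"fn": "arm_command", "kwargs": {"targets": [[0,25,0,-0.5,0,0,0],[0,55,0,-1,0,0,0],[0,80,0.3,-1.5,0,0,0],[0,100,0.5,-2,0,0,0],[0,115,0.5,-2,0,0,0],[0,122,0.5,-2,0,0,0],[0,122,0.5,-2,0,0,0],[0,122,0.5,-2,0,0,0]]}}

```text
time: 1.9
ee_pos: [0.479, -0.1815, 0.0168]
eef_rot: [-0.161, 0.688, -0.372, 0.602]
ft_force: [-0.2, -0.1, 0.4]
width: 0.0866
```

Request:
{"fn": "arm_command", "kwargs": {"targets": [[255,0,0,0,0,0,0],[255,0,0,0,0,0,0],[255,0,0,0,0,0,0],[255,0,0,0,0,0,0],[255,0,0,0,0,0,0],[255,0,0,0,0,0,0],[255,0,0,0,0,0,0],[255,0,0,0,0,0,0]], "newtons": 20}}

```text
time: 2.7
ee_pos: [0.4782, -0.182, 0.0163]
eef_rot: [-0.162, 0.688, -0.372, 0.602]
ft_force: [1.1, 1.0, 1.2]
width: 0.0559
```

```bash
python3 - <<'E'
from h import *
show()
im=camera('side');crop('side',220,220,200,200,3,'pics/sd2.png',im)
row((.484,-.169,.11),frame(-18.5,-45))
row((.484,-.169,.11),frame(-18.5,0))
row((.484,-.169,.11),frame(-18.5,45))
E
```

```text
t 2.7 tcp [ 0.4782 -0.182   0.0163] G [ 0.4825 -0.1693  0.0297] x [-0.223 -0.67  -0.708] jaw [ 0.948 -0.317  0.001] yaw -18.5 q [-0.26  0.56  0.09  1.88  0.67  1.22 -0.9 ] F [1.1 1.  1.2] w 0.0559
shift [-57.3, -56.3, 1.4] turn [-0.0007, 0.001, -0.0006] deg 0.1 tcp [ 0.4797 -0.1817  0.0966]
shift [-62.9, -42.8, 1.4] turn [-0.0003, 0.0013, 0.7848] deg 45.0 tcp [ 0.484 -0.169  0.091]
shift [-76.3, -37.2, 1.4] turn [0.0002, 0.0014, 1.5702] deg 90.0 tcp [ 0.4883 -0.1563  0.0966]
```

View pics/sd2.png

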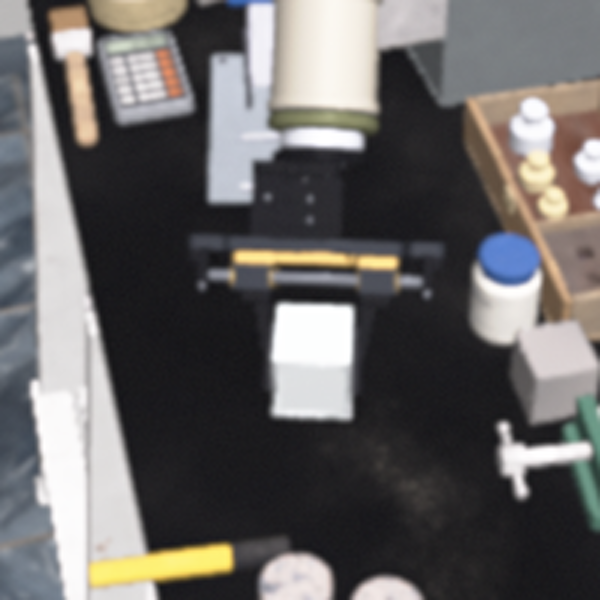

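Request:
{"fn": "arm_command", "kwargs": {"targets": [[255,-15,-15,0,0,0,0],[255,-40,-40,0.5,0,0,0],[255,-57,-56,1,0,0,0.05],[255,-57,-54,1,0,0,0.18],[255,-58,-52,1,0,0,0.32],[255,-58.5,-49,1,0,0,0.46],[255,-60,-46,1,0,0,0.6],[255,-62,-43.5,1,0,0,0.74],[255,-64,-42,1,0,0,0.88],[255,-65,-41,1,0,0,1.0]]}}

```text
time: 3.75
ee_pos: [0.4846, -0.1671, 0.0921]
eef_rot: [0.19, 0.68, -0.037, 0.708]
ft_force: [-0.3, 0.0, -1.7]
width: 0.0558
```

```bash
python3 - <<'E'
from h import *
show()
row((.484,-.169,.10),frame(-18.5,45))
row((.484,-.169,.028),frame(-18.5,45))
E
```

```text
t 3.75 tcp [ 0.4846 -0.1671  0.0921] G [ 0.4832 -0.171   0.1106] x [ 0.073  0.206 -0.976] jaw [ 0.948 -0.319  0.004] yaw -18.6 q [ 0.31  0.22  0.09  1.91 -0.28  1.04  0.22] F [-0.3  0.  -1.7] w 0.0558
shift [7.9, 10.0, 0.0] turn [0.0007, 0.0042, 0.5651] deg 32.4 tcp [ 0.4883 -0.1563  0.0866]
shift [78.1, -5.7, -0.3] turn [0.0007, 0.0042, 0.5651] deg 32.4 tcp [ 0.4883 -0.1563  0.0146]
```

Request:
{"fn": "arm_command", "kwargs": {"targets": [[255,2,2,0,0,0,0.14],[255,4,5,0,0,0.002,0.28],[255,6,8,0,0,0.004,0.42],[255,8,10,0,0,0.004,0.565],[255,8,10,0,0,0.004,0.565],[255,25,6,0,0,0.004,0.565],[255,45,2,0,0,0.004,0.565],[255,65,-3,0,0,0.004,0.565],[255,75,-5,0,0,0.004,0.565],[255,75,-5,0,0,0.004,0.565]]}}

```text
time: 4.75
ee_pos: [0.4877, -0.1543, 0.016]
eef_rot: [0.37, 0.604, 0.161, 0.687]
ft_force: [-0.2, 0.3, -1.5]
width: 0.0557
```

```bash
python3 - <<'E'
from h import *
show()
im=camera('side');crop('side',220,220,200,200,3,'pics/sd3.png',im)
row((.484,-.169,.028),frame(-18.5,45))
E
```

```text
t 4.75 tcp [ 0.4877 -0.1543  0.016 ] G [ 0.4836 -0.167   0.0295] x [ 0.218  0.668 -0.712] jaw [ 0.95  -0.313 -0.004] yaw -18.3 q [ 0.63  0.57  0.06  1.86 -0.81  1.2   0.86] F [-0.2  0.3 -1.5] w 0.0557
shift [0.8, -2.6, 0.5] turn [0.0008, -0.0044, 0.0062] deg 0.4 tcp [ 0.4883 -0.1563  0.0146]
```

View pics/sd3.png

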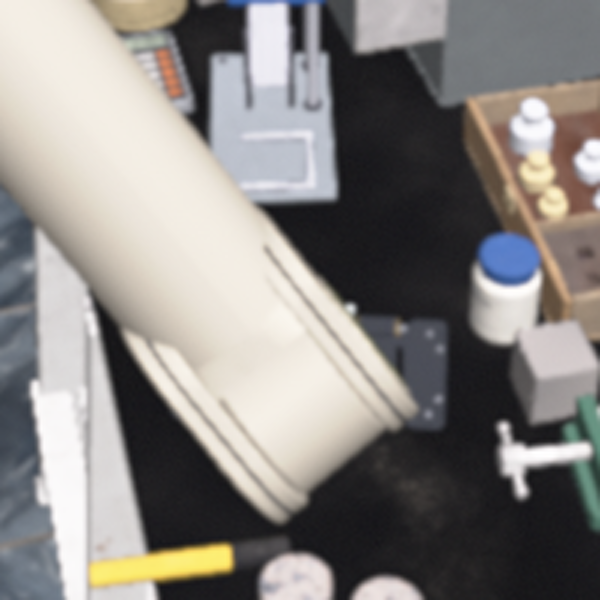

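Request:
{"fn": "arm_command", "kwargs": {"targets": [[255,0.8,-1,0,0,0,0],[255,0.8,-1,0,0,0,0]]}}

```text
time: 5.0
ee_pos: [0.4884, -0.1562, 0.0163]
eef_rot: [0.37, 0.603, 0.161, 0.688]
ft_force: [-0.9, 0.3, -1.1]
width: 0.0562
```

```bash
python3 - <<'E'
from h import *
show()
E
```

```text
t 5.0 tcp [ 0.4884 -0.1562  0.0163] G [ 0.4842 -0.1688  0.0298] x [ 0.221  0.667 -0.711] jaw [ 0.949 -0.315 -0.001] yaw -18.4 q [ 0.63  0.57  0.06  1.85 -0.81  1.2   0.86] F [-0.9  0.3 -1.1] w 0.0562
```

Request:
{"fn": "arm_command", "kwargs": {"targets": [[255,1.1,-1.1,0,0,0,0],[255,1.1,-1.1,0,0,0,0],[255,1.1,-1.1,0,0,0,0]]}}

```text
time: 5.3
ee_pos: [0.4879, -0.1561, 0.0141]
eef_rot: [0.37, 0.603, 0.161, 0.688]
ft_force: [0.4, 0.2, -1.5]
width: 0.056
```

```bash
python3 - <<'E'
from h import *
show()
E
```

```text
t 5.3 tcp [ 0.4879 -0.1561  0.0141] G [ 0.4837 -0.1688  0.0276] x [ 0.22   0.668 -0.711] jaw [ 0.949 -0.316 -0.002] yaw -18.4 q [ 0.63  0.58  0.06  1.85 -0.82  1.2   0.87] F [ 0.4  0.2 -1.5] w 0.056
```

Request:
{"fn": "arm_command", "kwargs": {"targets": [[0,0,0,0,0,0,0],[0,0,0,0,0,0,0],[0,0,0,0,0,0,0],[0,0,0,0,0,0,0],[0,-10,0,0,0,0,0],[0,-35,0,0,0,0,0],[0,-65,0,0,0,0,0],[0,-95,0,0,0,0,0],[0,-120,0,0,0,0,0],[0,-120,0,0,0,0,0]]}}

```text
time: 6.3
ee_pos: [0.4613, -0.2402, 0.1016]
eef_rot: [0.37, 0.602, 0.158, 0.69]
ft_force: [0.1, -1.1, 0.5]
width: 0.0869
```

```bash
python3 - <<'E'
from h import *
show()
im=camera('wrist');cv2.imwrite('pics/w2.png',im[:,:,::-1])
row((.484,-.169,.12),frame(-18.5,0))
row((.484,-.169,.028),frame(-18.5,-45),.1)
E
```

```text
t 6.3 tcp [ 0.4613 -0.2402  0.1016] G [ 0.4571 -0.2528  0.1152] x [ 0.225  0.664 -0.713] jaw [ 0.948 -0.319  0.001] yaw -18.6 q [ 0.71  0.51  0.13  1.72 -0.73  1.43  0.82] F [ 0.1 -1.1  0.5] w 0.0869
shift [50.4, 52.2, -0.5] turn [-0.0004, -0.0002, -0.7783] deg 44.6 tcp [ 0.484 -0.169  0.101]
shift [101.8, 81.9, -0.5] turn [-0.0003, -0.0004, -1.5637] deg 89.6 tcp [ 0.5022 -0.1147  0.0853]
```

View pics/w2.png

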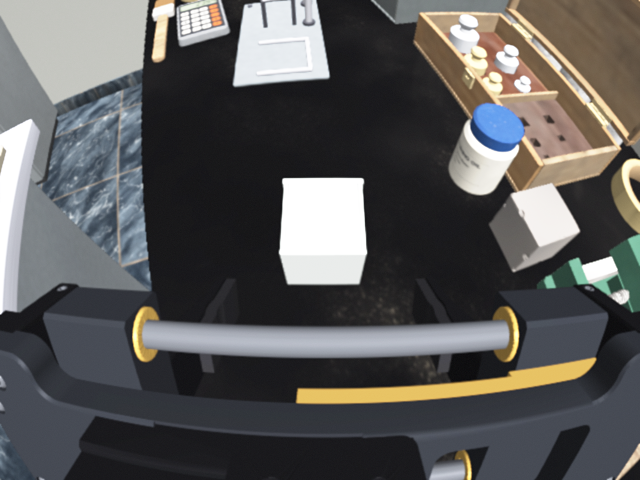

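Request:
{"fn": "arm_command", "kwargs": {"targets": [[0,5,12,0,0,0,-0.13],[0,14,24,0,0,0,-0.26],[0,24,34,0,0,0,-0.4],[0,34,42,0,0,0,-0.53],[0,43,48,0,0,0,-0.66],[0,52,54,0,0,0,-0.79],[0,63,60,0,0,0,-0.92],[0,74,66,0,0,0,-1.05],[0,84,72,0,0,0,-1.19],[0,93,78,0,0,0,-1.32]]}}

```text
time: 7.35
ee_pos: [0.4998, -0.1193, 0.0879]
eef_rot: [-0.08, 0.703, -0.295, 0.642]
ft_force: [-0.6, 0.3, -0.2]
width: 0.0872
```

```bash
python3 - <<'E'
from h import *
show()
row((.484,-.169,.029),frame(-18.5,-45),.1)
row((.484,-.169,.029),frame(-18.5,-45),.0)
E
```

```text
t 7.35 tcp [ 0.4998 -0.1193  0.0879] G [ 0.5029 -0.11    0.1041] x [-0.163 -0.492 -0.855] jaw [ 0.95  -0.312 -0.001] yaw -18.2 q [-0.22  0.37  0.05  1.83  0.48  1.26 -0.72] F [-0.6  0.3 -0.2] w 0.0872
shift [-1.3, 5.2, 0.8] turn [0.0048, 0.0026, -0.2407] deg 13.8 tcp [ 0.5022 -0.1147  0.0863]
shift [95.8, -18.6, 0.5] turn [0.0048, 0.0026, -0.2407] deg 13.8 tcp [ 0.4797 -0.1817  0.0156]
```

Request:
{"fn": "arm_command", "kwargs": {"targets": [[0,-1,3,0.5,0.002,0.001,-0.12],[0,-1.3,5,0.7,0.005,0.003,-0.241],[0,-1.3,5,0.7,0.005,0.003,-0.241],[0,23,-1,0.7,0.005,0.003,-0.241],[0,48,-7,0.7,0.005,0.003,-0.241],[0,70,-12,0.6,0.005,0.003,-0.241],[0,88,-17,0.5,0.005,0.003,-0.241],[0,96,-18.6,0.5,0.005,0.003,-0.241],[0,96,-18.6,0.5,0.005,0.003,-0.241],[0,96,-18.6,0.5,0.005,0.003,-0.241]]}}

```text
time: 8.35
ee_pos: [0.4797, -0.183, 0.0158]
eef_rot: [-0.159, 0.689, -0.371, 0.601]
ft_force: [0.3, 1.2, -0.3]
width: 0.0869
```

Request:
{"fn": "arm_command", "kwargs": {"targets": [[255,0,0,0,0,0,0],[255,0,0,0,0,0,0],[255,0,0,0,0,0,0],[255,0,0,0,0,0,0],[255,0,0,0,0,0,0],[255,0,0,0,0,0,0],[255,0,0,0,0,0,0],[255,0,0,0,0,0,0]]}}

```text
time: 9.15
ee_pos: [0.4793, -0.1834, 0.0153]
eef_rot: [-0.159, 0.69, -0.372, 0.601]
ft_force: [-0.8, 0.8, 0.5]
width: 0.0557
```

```bash
python3 - <<'E'
from h import *
show()
im=camera('side');crop('side',270,290,120,90,6,'pics/sd4.png',im)
row((.484,-.169,.12),frame(-18.5,-45))
row((.484,-.169,.12),frame(-18.5,0))
row((.484,-.169,.12),frame(-18.5,45))
E
```

```text
t 9.15 tcp [ 0.4793 -0.1834  0.0153] G [ 0.4836 -0.1707  0.0288] x [-0.227 -0.666 -0.71 ] jaw [ 0.947 -0.321 -0.002] yaw -18.7 q [-0.26  0.57  0.1   1.87  0.67  1.22 -0.89] F [-0.8  0.8  0.5] w 0.0557
shift [-66.0, -63.0, -0.3] turn [-0.0015, -0.0038, -0.0045] deg 0.4 tcp [ 0.4797 -0.1817  0.1066]
shift [-71.5, -49.6, -0.3] turn [-0.003, -0.003, 0.7808] deg 44.7 tcp [ 0.484 -0.169  0.101]
shift [-84.9, -44.0, -0.4] turn [-0.0042, -0.0018, 1.5662] deg 89.7 tcp [ 0.4883 -0.1563  0.1066]
```

View pics/sd4.png

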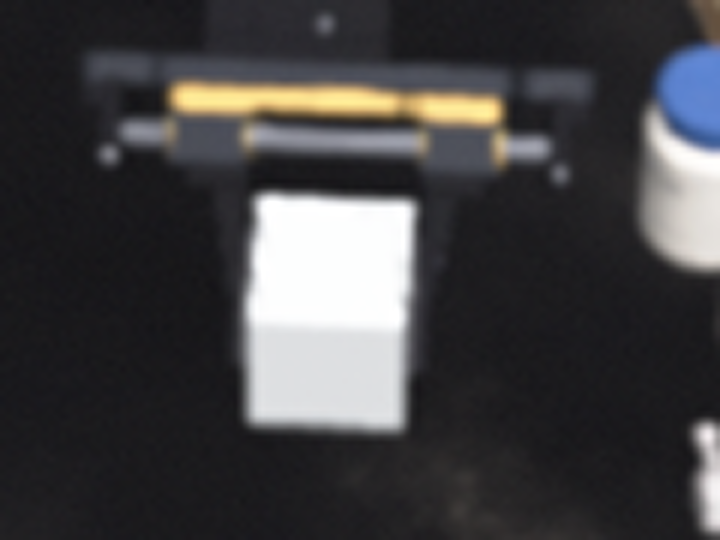

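Request:
{"fn": "arm_command", "kwargs": {"targets": [[255,-15,-15,0,0,0,0],[255,-42,-42,0,0,0,0],[255,-66,-63,0,0,0,0.05],[255,-66,-61,0,0,0,0.18],[255,-67,-59,0,-0.001,-0.001,0.32],[255,-67.5,-56,0,-0.002,-0.001,0.46],[255,-69,-53,0,-0.002,-0.002,0.6],[255,-71,-50,0,-0.003,-0.003,0.74],[255,-73,-49,0,-0.003,-0.003,0.88],[255,-74,-48,0,-0.003,-0.003,1.0]]}}

```text
time: 10.2
ee_pos: [0.4855, -0.1674, 0.1026]
eef_rot: [0.191, 0.679, -0.036, 0.707]
ft_force: [-0.7, -0.4, -2.2]
width: 0.056
```

```bash
python3 - <<'E'
from h import *
show()
row((.484,-.169,.12),frame(-18.5,45))
row((.44,.02,.12),frame(-14.2,45))
row((.440,.1067,.12),frame(-14.2,45))
E
```

```text
t 10.2 tcp [ 0.4855 -0.1674  0.1026] G [ 0.4841 -0.1714  0.1211] x [ 0.074  0.21  -0.975] jaw [ 0.948 -0.319  0.003] yaw -18.6 q [ 0.29  0.21  0.12  1.9  -0.28  1.06  0.22] F [-0.7 -0.4 -2.2] w 0.056
shift [-1.3, 12.1, -0.9] turn [0.0001, 0.0039, 0.5612] deg 32.2 tcp [ 0.4883 -0.1563  0.1066]
shift [35.0, 173.1, -103.9] turn [-0.0664, 0.0407, 0.5611] deg 32.5 tcp [0.4433 0.033  0.1066]
shift [53.2, 253.2, -131.5] turn [-0.0664, 0.0407, 0.5611] deg 32.5 tcp [0.4433 0.1197 0.1066]
```

Request:
{"fn": "arm_command", "kwargs": {"targets": [[255,3,18,-11,-0.008,0.005,0.08],[255,8,40,-24,-0.016,0.01,0.16],[255,14,65,-39,-0.025,0.015,0.25],[255,20,92,-55,-0.035,0.02,0.34],[255,25,119,-71,-0.045,0.027,0.43],[255,30,145,-87,-0.055,0.034,0.5],[255,35,165,-99,-0.066,0.04,0.561],[255,35,173,-104,-0.066,0.041,0.561],[255,35,173,-104,-0.066,0.041,0.561],[255,35,173,-104,-0.066,0.041,0.561]]}}

```text
time: 11.2
ee_pos: [0.4432, 0.0331, 0.1054]
eef_rot: [0.347, 0.617, 0.185, 0.681]
ft_force: [1.1, -0.3, -1.5]
width: 0.0558
```

```bash
python3 - <<'E'
from h import *
show()
im=camera('wrist');cv2.imwrite('pics/w3.png',im[:,:,::-1])
im=camera('scene');crop('scene',240,180,200,150,4,'pics/sc3.png',im)
row((.440,.1067,.12),frame(-14.2,45))
row((.440,.1067,.041),frame(-14.2,45))
E
```

```text
t 11.2 tcp [0.4432 0.0331 0.1054] G [0.44   0.0201 0.1189] x [ 0.17   0.681 -0.712] jaw [ 0.97  -0.245 -0.003] yaw -14.2 q [ 0.39  0.19 -0.    2.16 -0.87  1.13  0.67] F [ 1.1 -0.3 -1.5] w 0.0558
shift [58.3, 60.6, -21.3] turn [-0.0014, -0.0021, 0.0064] deg 0.4 tcp [0.4433 0.1197 0.1066]
shift [114.5, 5.1, -21.1] turn [-0.0014, -0.0021, 0.0064] deg 0.4 tcp [0.4433 0.1197 0.0276]
```

View pics/w3.png

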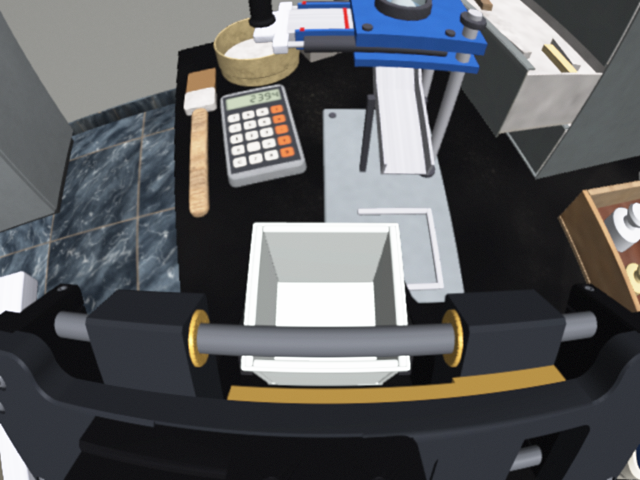

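View pics/sc3.png

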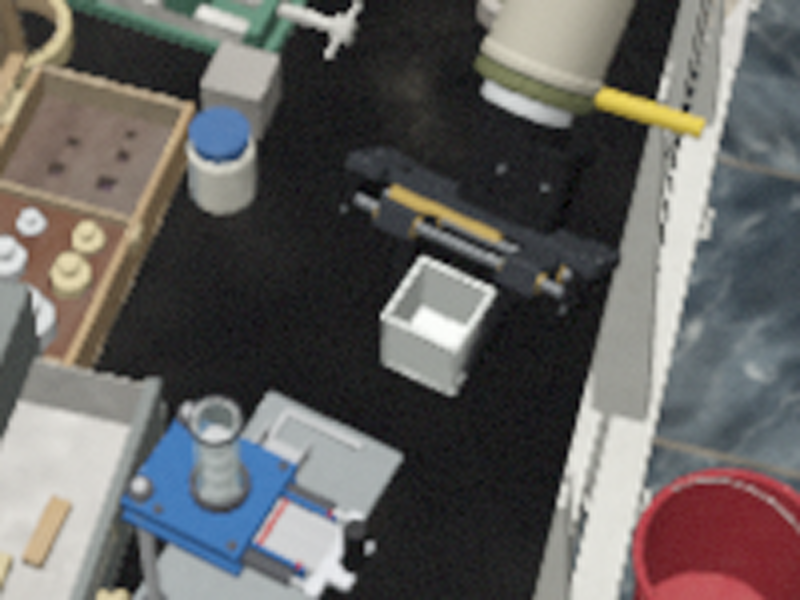

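```bash
python3 - <<'E'
from h import *
np.set_printoptions(precision=4,suppress=True)
st=read_state()
im=cv2.imread('pics/w3.png')[:,:,::-1];crop('',230,190,240,190,3.3,'pics/w3c.png',im)
c,s=np.cos(np.radians(-14.2)),np.sin(np.radians(-14.2));X=np.array([c,s]);Y=np.array([-s,c])
seat=np.array([.5128,.0883])
for z,pts in ((.011,[(432,209),(443,287),(358,211)]),(.149,[(251,224),(398,224),(243,361),(411,361)])):
  for p in pts:
    P=plane('wrist',*p,z,st);d=P[:2]-seat;e=P[:2]-[.44,.0201]
    print(z,p,P,'in seat frame mm',1000*np.array([d@X,d@Y]),'rel G',1000*np.array([e@X,e@Y]))
E
```

```text
0.011 (432, 209) [0.5598 0.1168 0.011 ] in seat frame mm [38.5378 39.1122] rel G [ 92.3834 123.0868]
0.011 (443, 287) [0.5419 0.0474 0.011 ] in seat frame mm [ 38.2303 -32.563 ] rel G [92.076  51.4116]
0.011 (358, 211) [0.496  0.1302 0.011 ] in seat frame mm [-26.5069  36.4671] rel G [ 27.3388 120.4416]
0.149 (251, 224) [0.4183 0.0559 0.149 ] in seat frame mm [-83.6838 -54.5666] rel G [-29.8381  29.4079]
0.149 (398, 224) [0.4756 0.0414 0.149 ] in seat frame mm [-24.5535 -54.6126] rel G [29.2921 29.3619]
0.149 (243, 361) [0.4062 0.0027 0.149 ] in seat frame mm [ -82.3655 -109.136 ] rel G [-28.5199 -25.1615]
0.149 (411, 361) [ 0.4628 -0.0117  0.149 ] in seat frame mm [ -23.9504 -109.1913] rel G [ 29.8952 -25.2168]
```

View pics/w3c.png

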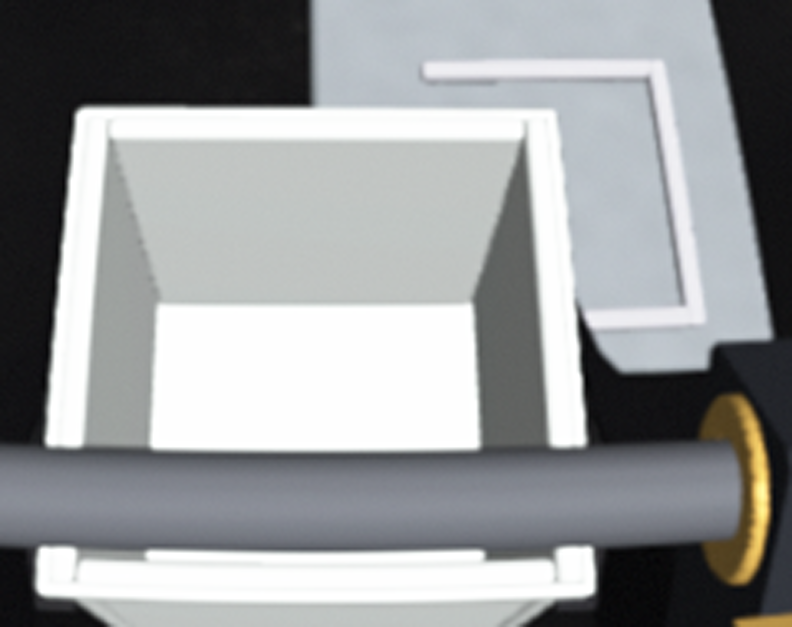

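```bash
python3 - <<'E'
from h import *
row((.4417,.107,.09),frame(-14.2,45))
row((.4417,.107,.037),frame(-14.2,45))
E
```

```text
shift [80.2, 40.0, -19.6] turn [-0.0014, -0.0021, 0.0064] deg 0.4 tcp [0.445  0.12   0.0766]
shift [117.9, 2.8, -19.5] turn [-0.0014, -0.0021, 0.0064] deg 0.4 tcp [0.445  0.12   0.0236]
```

Request:
{"fn": "arm_command", "kwargs": {"targets": [[255,15,8,-4,0,0,0.002],[255,38,20,-10,-0.001,-0.001,0.004],[255,60,31,-15,-0.001,-0.002,0.006],[255,80,40,-19.6,-0.001,-0.002,0.006],[255,88,32,-19.6,-0.001,-0.002,0.006],[255,98,22,-19.6,-0.001,-0.002,0.006],[255,110,11,-19.6,-0.001,-0.002,0.006],[255,118,3,-19.5,-0.001,-0.002,0.006],[255,118,3,-19.5,-0.001,-0.002,0.006],[255,118,3,-19.5,-0.001,-0.002,0.006]]}}

```text
time: 12.3
ee_pos: [0.4445, 0.1206, 0.0234]
eef_rot: [0.35, 0.615, 0.188, 0.681]
ft_force: [-0.2, 0.4, -0.4]
width: 0.0557
```

```bash
python3 - <<'E'
from h import *
show()
im=camera('wrist');cv2.imwrite('pics/w4.png',im[:,:,::-1])
im=camera('side');crop('side',240,170,160,150,5,'pics/sd5.png',im)
row((.4417,.107,.037),frame(-14.2,45))
row((.5144,.0886,.037),frame(-14.2,45))
row((.5144,.0886,.034),frame(-14.2,45))
E
```

```text
t 12.3 tcp [0.4445 0.1206 0.0234] G [0.4413 0.1076 0.0369] x [ 0.172  0.686 -0.707] jaw [ 0.969 -0.246 -0.002] yaw -14.2 q [ 0.3   0.31 -0.12  2.26 -1.08  0.88  0.8 ] F [-0.2  0.4 -0.4] w 0.0557
shift [-0.3, -0.7, 0.6] turn [-0.0007, -0.0008, -0.0008] deg 0.1 tcp [0.445  0.12   0.0236]
shift [-0.4, -0.6, 75.6] turn [-0.0007, -0.0008, -0.0008] deg 0.1 tcp [0.5177 0.1016 0.0236]
shift [1.7, -2.8, 75.6] turn [-0.0007, -0.0008, -0.0008] deg 0.1 tcp [0.5177 0.1016 0.0206]
```

View pics/w4.png

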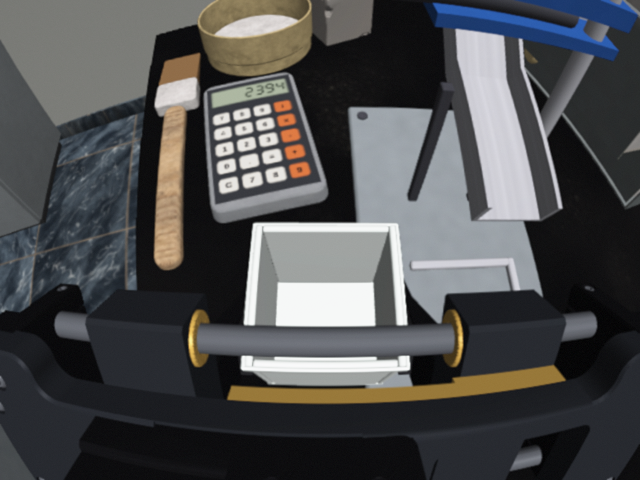

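View pics/sd5.png

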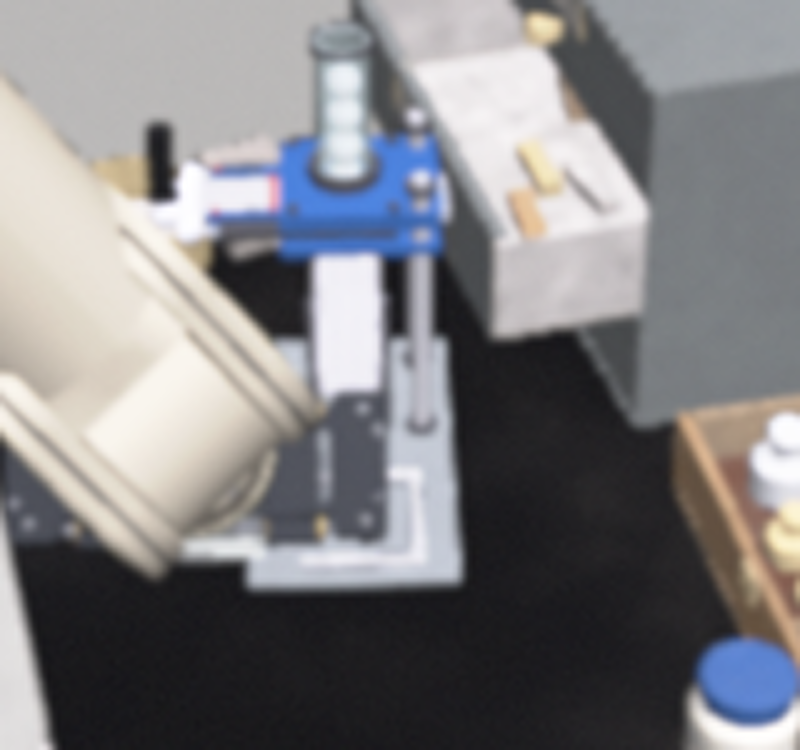

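Request:
{"fn": "arm_command", "kwargs": {"targets": [[255,-0.3,-0.7,8,0,0,0],[255,-0.3,-0.7,18,0,0,0],[255,-0.3,-0.7,28,0,0,0],[255,-0.4,-0.7,38,0,0,0],[255,-0.4,-0.7,48,0,0,0],[255,-0.4,-0.6,58,0,0,0],[255,-0.4,-0.6,67,0,0,0],[255,-0.4,-0.6,73,0,0,0],[255,-0.4,-0.6,75.5,0,0,0],[255,-0.4,-0.6,75.5,0,0,0]]}}

```text
time: 13.4
ee_pos: [0.5173, 0.1021, 0.023]
eef_rot: [0.35, 0.615, 0.188, 0.681]
ft_force: [-0.2, 0.1, -1.0]
width: 0.056
```

```bash
python3 - <<'E'
from h import *
show()
im=camera('wrist');cv2.imwrite('pics/w5.png',im[:,:,::-1])
row((.5144,.0886,.037),frame(-14.2,45))
row((.5144,.0886,.034),frame(-14.2,45))
E
```

```text
t 13.4 tcp [0.5173 0.1021 0.023 ] G [0.514  0.0891 0.0364] x [ 0.172  0.687 -0.706] jaw [ 0.97  -0.245 -0.002] yaw -14.2 q [ 0.28  0.43 -0.09  2.08 -1.03  0.92  0.72] F [-0.2  0.1 -1. ] w 0.056
shift [-0.7, 0.2, 0.8] turn [-0.0012, -0.0021, -0.0011] deg 0.1 tcp [0.5177 0.1016 0.0236]
shift [1.4, -2.0, 0.8] turn [-0.0012, -0.0021, -0.0011] deg 0.1 tcp [0.5177 0.1016 0.0206]
```

View pics/w5.png

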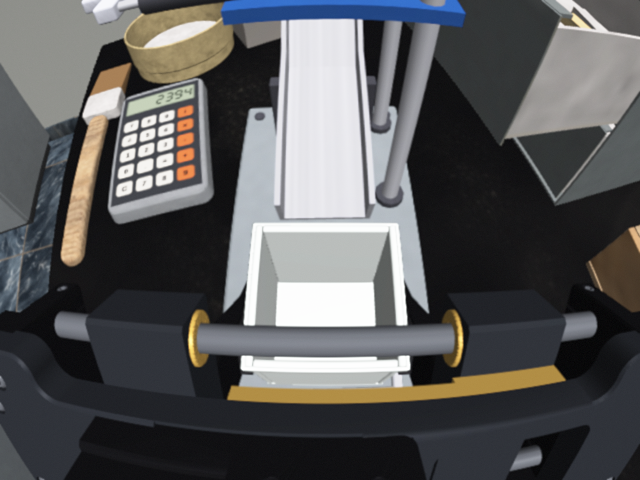

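```bash
python3 - <<'E'
from h import *
st=read_state()
c,s=np.cos(np.radians(-14.2)),np.sin(np.radians(-14.2));X=np.array([c,s]);Y=np.array([-s,c])
G=(st['ee_pos']-.019*R.from_quat(st['eef_rot']).as_matrix()[:,0])[:2]
for z,p in ((.076,(324,218)),(.076,(324,220)),(.068,(251,224)),(.068,(400,224)),(.068,(411,364)),(.068,(243,364))):
    e=plane('wrist',*p,z,st)[:2]-G;print(p,1000*np.array([e@X,e@Y]))
E
```

```text
(324, 218) [-0.51541636 26.30254414]
(324, 220) [-0.51349789 25.43885889]
(251, 224) [-29.63694093  28.44959443]
(400, 224) [29.68402291 28.42269458]
(411, 364) [ 29.3137211  -26.70294781]
(243, 364) [-28.17440585 -26.65650321]
```

Request:
{"fn": "arm_command", "kwargs": {"targets": [[255,0.8,-0.8,0.4,0,0,0],[255,1.6,-1.7,0.8,0,0,0],[255,1.6,-1.7,0.8,0,0,0],[255,1.6,-1.7,0.8,0,0,0]]}}

```text
time: 13.85
ee_pos: [0.5176, 0.1021, 0.0213]
eef_rot: [0.35, 0.615, 0.189, 0.681]
ft_force: [-4.8, -2.2, 5.8]
width: 0.0561
```

```bash
python3 - <<'E'
from h import *
show()
E
```

```text
t 13.85 tcp [0.5176 0.1021 0.0213] G [0.5143 0.089  0.0347] x [ 0.172  0.688 -0.706] jaw [ 0.97  -0.244 -0.002] yaw -14.1 q [ 0.28  0.43 -0.09  2.08 -1.03  0.92  0.73] F [-4.8 -2.2  5.8] w 0.0561
```

Request:
{"fn": "arm_command", "kwargs": {"targets": [[0,0,0,0,0,0,0],[0,0,0,0,0,0,0],[0,0,0,0,0,0,0],[0,0,0,0,0,0,0],[0,-5,0,0,0,0,0],[0,-20,0,0,0,0,0],[0,-45,0,0,0,0,0],[0,-75,0,0,0,0,0],[0,-105,0,0,0,0,0],[0,-105,0,0,0,0,0]]}}

```text
time: 14.85
ee_pos: [0.5013, 0.0253, 0.0979]
eef_rot: [0.35, 0.613, 0.186, 0.683]
ft_force: [0.4, -0.3, 1.0]
width: 0.0866
```

```bash
python3 - <<'E'
from h import *
show()
st=read_state()
im=camera('wrist');cv2.imwrite('pics/w6.png',im[:,:,::-1])
row((.445,.2205,.30),frame(-14.2,0))
row((.445,.2205,.30),frame(75.8,0))
row((.445,.2205,.30),frame(-104.2,0))
E
```

```text
t 14.85 tcp [0.5013 0.0253 0.0979] G [0.4979 0.0123 0.1113] x [ 0.179  0.684 -0.708] jaw [ 0.968 -0.25   0.003] yaw -14.5 q [ 0.37  0.3  -0.    2.03 -0.89  1.12  0.65] F [ 0.4 -0.3  1. ] w 0.0866
shift [-8.0, 253.1, -101.7] turn [-0.0021, 0.0023, -0.7854] deg 45.0 tcp [0.445  0.2205 0.281 ]
shift [-8.0, 253.1, -101.7] turn [-1.4842, 0.6159, -0.6123] deg 98.5 tcp [0.445  0.2205 0.281 ]
shift [-8.0, 253.1, -101.7] turn [1.4802, -0.612, -0.6155] deg 98.3 tcp [0.445  0.2205 0.281 ]
```

View pics/w6.png

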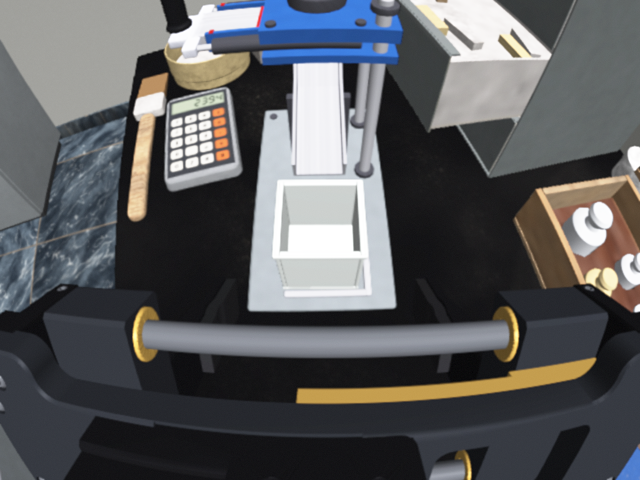

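Request:
{"fn": "arm_command", "kwargs": {"targets": [[0,-14,14,0,0,0,0],[0,-40,40,0,0,0,0],[0,-70,70,0,-0.12,0.05,-0.05],[0,-100,100,0,-0.24,0.1,-0.1],[0,-125,127,-5,-0.36,0.15,-0.15],[0,-115,140,-15,-0.48,0.2,-0.2],[0,-100,155,-27,-0.6,0.25,-0.25],[0,-85,172,-40,-0.72,0.3,-0.3],[0,-69,190,-54,-0.84,0.35,-0.35],[0,-54,208,-67,-0.96,0.4,-0.4]]}}

```text
time: 15.9
ee_pos: [0.4611, 0.1529, 0.28]
eef_rot: [-0.169, 0.632, 0.378, 0.655]
ft_force: [0.9, 0.9, 0.2]
width: 0.0872
```

```bash
python3 - <<'E'
from h import *
show()
row((.445,.2205,.28),frame(75.8,0))
E
```

```text
t 15.9 tcp [0.4611 0.1529 0.28  ] G [0.4627 0.1475 0.2982] x [-0.085  0.283 -0.956] jaw [0.701 0.699 0.145] yaw 44.9 q [ 0.04  0.03 -0.25  1.72 -0.29  1.42  0.65] F [0.9 0.9 0.2] w 0.0872
shift [38.7, 50.9, 33.2] turn [-0.5158, 0.2112, -0.2169] deg 34.3 tcp [0.445  0.2205 0.261 ]
```

Request:
{"fn": "arm_command", "kwargs": {"targets": [[0,6,10,7,-0.1,0.04,-0.043],[0,14,20,14,-0.2,0.083,-0.086],[0,24,33,22,-0.31,0.125,-0.13],[0,32,43,28,-0.42,0.17,-0.175],[0,38.7,51,33,-0.516,0.211,-0.217],[0,38.7,51,33,-0.516,0.211,-0.217],[0,38.7,51,33,-0.516,0.211,-0.217]]}}

```text
time: 16.6
ee_pos: [0.4454, 0.2194, 0.261]
eef_rot: [-0.432, 0.559, 0.434, 0.559]
ft_force: [0.4, 0.0, -0.1]
width: 0.0868
```

```bash
python3 - <<'E'
from h import *
show()
st=read_state()
im=camera('wrist');cv2.imwrite('pics/w7.png',im[:,:,::-1])
im=camera('side');crop('side',220,150,160,150,5,'pics/sd7.png',im)
row((.445,.2205,.172),frame(75.8,0))
E
```

```text
t 16.6 tcp [0.4454 0.2194 0.261 ] G [0.4454 0.2194 0.28  ] x [-0.002  0.003 -1.   ] jaw [0.251 0.968 0.002] yaw 75.5 q [-0.14  0.05 -0.42  1.71  0.02  1.38  0.76] F [ 0.4  0.  -0.1] w 0.0868
shift [108.3, 1.6, 1.8] turn [-0.0084, 0.0023, -0.0021] deg 0.5 tcp [0.445  0.2205 0.153 ]
```

View pics/w7.png

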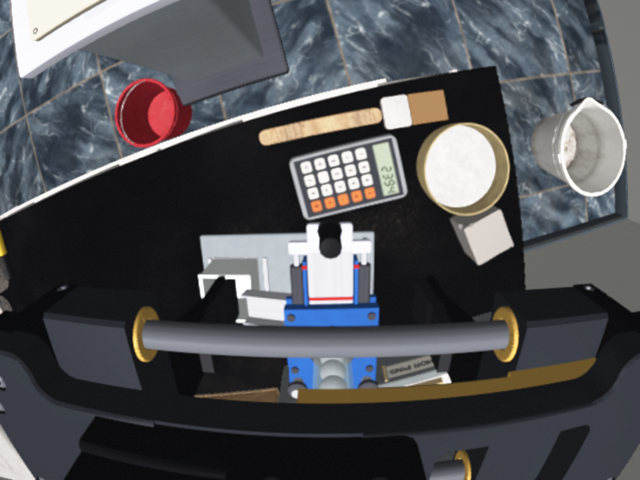

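View pics/sd7.png

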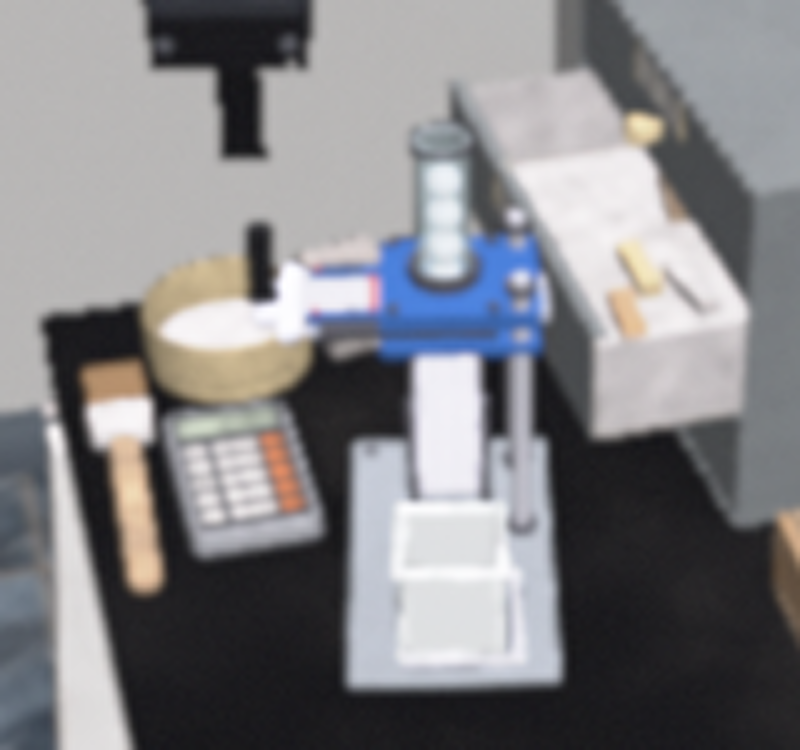

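```bash
python3 - <<'E'
from h import *
st=read_state()
im=cv2.imread('pics/w7.png')[:,:,::-1];crop('',270,210,120,110,6,'pics/w7c.png',im)
m=(im.max(2)<45).astype(np.uint8);m[:, :300]=0;m[:,360:]=0;m[:215]=0;m[262:]=0
n,l,s,c=cv2.connectedComponentsWithStats(m);print([(s[i].tolist(),c[i].round(1).tolist()) for i in range(1,n) if s[i][4]>60])
print(plane('wrist',331,247,.189,st),plane('wrist',331,236,.149,st))
E
```

```text
[([300, 215, 60, 42, 836], [331.6, 227.0])]
[0.44543708 0.22229099 0.189     ] [0.44985839 0.2218496  0.149     ]
```

View pics/w7c.png

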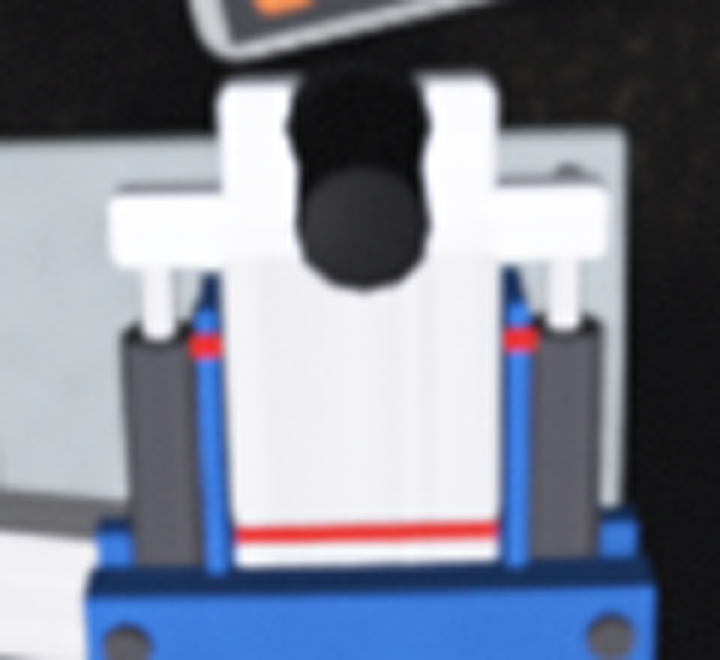

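```bash
python3 - <<'E'
from h import *
row((.4453,.2215,.172),frame(75.8,0))
E
```

```text
shift [108.3, 1.6, 2.8] turn [-0.0084, 0.0023, -0.0021] deg 0.5 tcp [0.4453 0.2215 0.153 ]
```

Request:
{"fn": "arm_command", "kwargs": {"targets": [[0,10,1,2,-0.004,0.001,-0.001],[0,30,1.5,2.8,-0.008,0.002,-0.002],[0,55,1.6,2.8,-0.008,0.002,-0.002],[0,80,1.6,2.8,-0.008,0.002,-0.002],[0,98,1.6,2.8,-0.008,0.002,-0.002],[0,107,1.6,2.8,-0.008,0.002,-0.002],[0,107,1.6,2.8,-0.008,0.002,-0.002],[0,107,1.6,2.8,-0.008,0.002,-0.002]]}}

```text
time: 17.5
ee_pos: [0.4454, 0.2225, 0.1551]
eef_rot: [-0.435, 0.557, 0.435, 0.558]
ft_force: [0.4, 0.0, 0.4]
width: 0.0873
```

```bash
python3 - <<'E'
from h import *
show()
row((.4453,.2215,.172),frame(75.8,0))
im=camera('side');crop('side',220,150,160,150,5,'pics/sd8.png',im)
E
```

```text
t 17.5 tcp [0.4454 0.2225 0.1551] G [0.4454 0.2225 0.1741] x [ 0.001  0.    -1.   ] jaw [0.243 0.97  0.001] yaw 75.9 q [-0.16  0.13 -0.43  1.86  0.06  1.16  0.72] F [0.4 0.  0.4] w 0.0873
shift [2.1, -0.1, -1.0] turn [0.002, 0.0008, 0.0012] deg 0.1 tcp [0.4453 0.2215 0.153 ]
```

View pics/sd8.png

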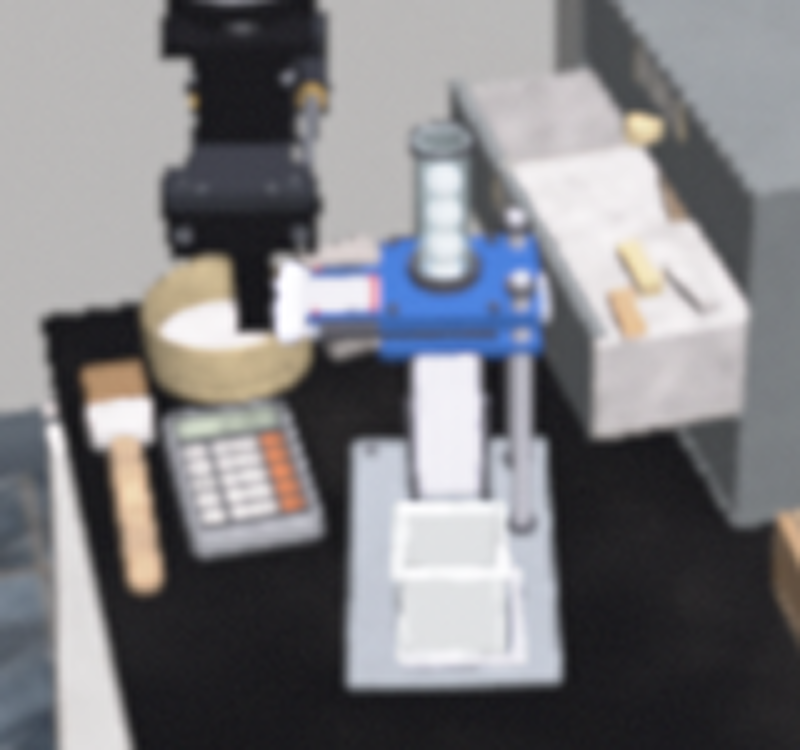

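Request:
{"fn": "arm_command", "kwargs": {"targets": [[255,1.5,0,0,0,0,0],[255,1.5,0,0,0,0,0],[255,1.5,0,0,0,0,0],[255,1.5,0,0,0,0,0],[255,1.5,0,0,0,0,0],[255,1.5,0,0,0,0,0],[255,1.5,0,0,0,0,0],[255,1.5,0,0,0,0,0],[255,1.5,0,0,0,0,0],[255,1.5,0,0,0,0,0]], "newtons": 45}}

```text
time: 18.55
ee_pos: [0.4452, 0.2231, 0.1531]
eef_rot: [-0.435, 0.557, 0.435, 0.558]
ft_force: [3.0, 9.1, -5.3]
width: 0.0153
```

```bash
python3 - <<'E'
from h import *
show()
im=camera('wrist');cv2.imwrite('pics/w8.png',im[:,:,::-1])
E
```

```text
t 18.55 tcp [0.4452 0.2231 0.1531] G [0.4452 0.2231 0.1721] x [ 0.001  0.001 -1.   ] jaw [0.243 0.97  0.001] yaw 76.0 q [-0.16  0.13 -0.43  1.86  0.06  1.16  0.72] F [ 3.   9.1 -5.3] w 0.0153
```

View pics/w8.png

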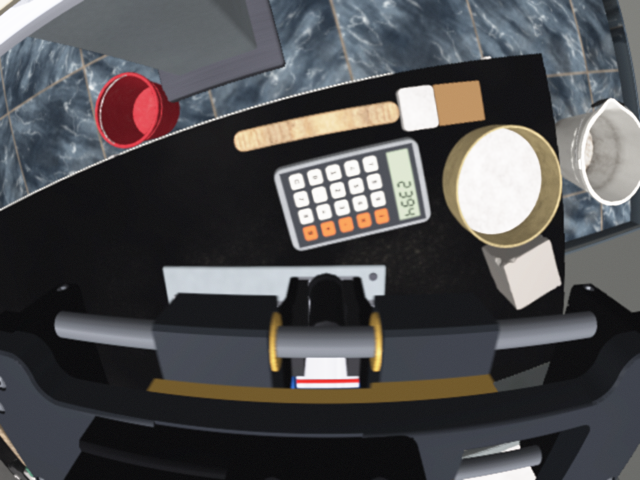

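Request:
{"fn": "arm_command", "kwargs": {"targets": [[255,0,2,0.8,0,0,0],[255,0,6,0.8,0,0,0],[255,0,11,0.8,0,0,0],[255,0,16,0.8,0,0,0],[255,0,21,0.8,0,0,0],[255,0,26,0.8,0,0,0],[255,0,30,0.8,0,0,0],[255,0,30.5,0.8,0,0,0],[255,0,30.5,0.8,0,0,0],[255,0,30.5,0.8,0,0,0]]}}

```text
time: 19.6
ee_pos: [0.4169, 0.2299, 0.153]
eef_rot: [-0.436, 0.557, 0.434, 0.558]
ft_force: [7.9, -1.6, -4.5]
width: 0.0147
```

```bash
python3 - <<'E'
from h import *
show()
d=read_state()['ee_pos'][:2]-np.array([.4452,.2231]);print(np.linalg.norm(d))
im=camera('wrist');crop('',240,240,180,150,4.4,'pics/w9.png',im)
im=camera('side');crop('side',220,150,160,150,5,'pics/sd9.png',im)
im=camera('scene');crop('scene',260,260,100,80,8,'pics/sc9.png',im)
E
```

```text
t 19.6 tcp [0.4169 0.2299 0.153 ] G [0.4168 0.2299 0.172 ] x [ 0.003 -0.    -1.   ] jaw [0.244 0.97  0.   ] yaw 75.9 q [-0.17  0.08 -0.45  1.91  0.04  1.15  0.69] F [ 7.9 -1.6 -4.5] w 0.0147
0.029104287900653097
```

View pics/w9.png

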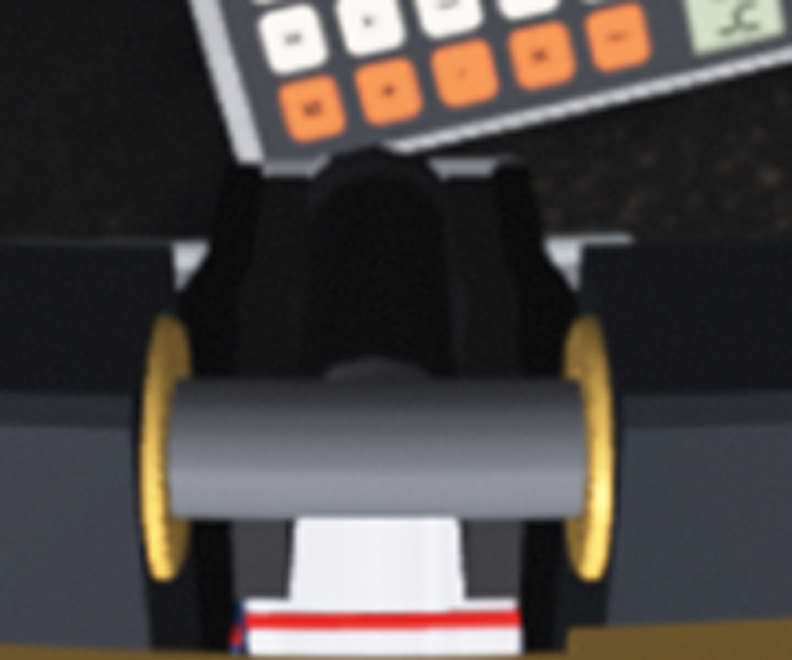

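View pics/sd9.png

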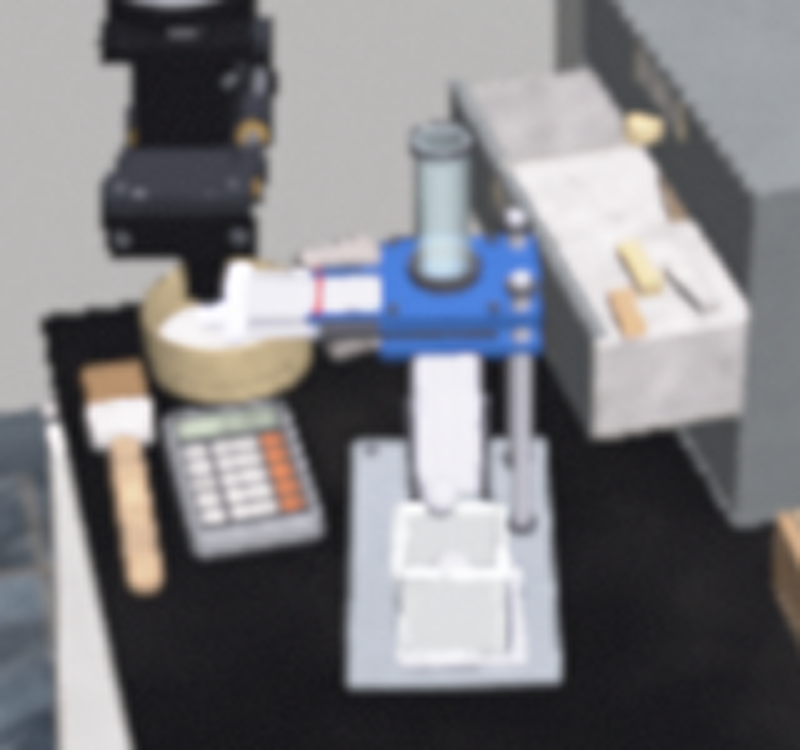

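View pics/sc9.png

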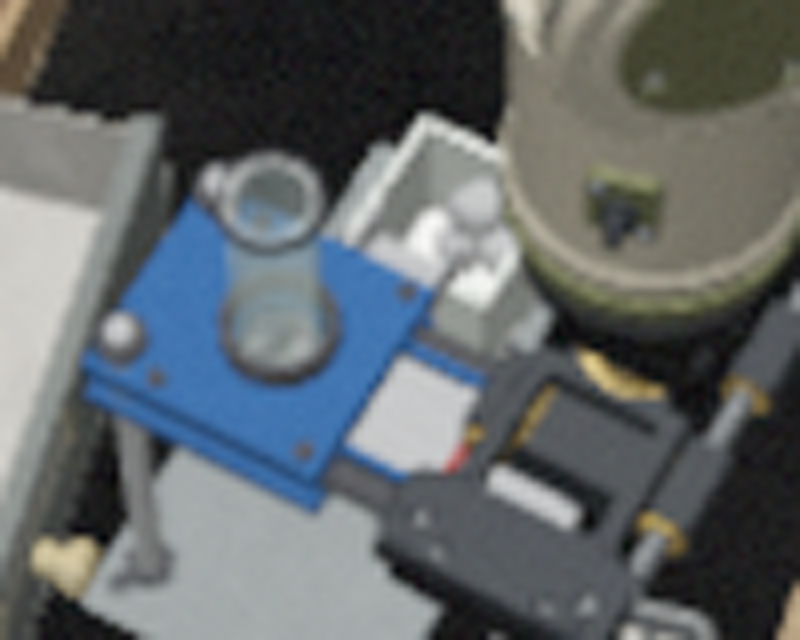

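Request:
{"fn": "arm_command", "kwargs": {"targets": [[255,0,0,0,0,0,0],[255,0,0,0,0,0,0],[255,0,0,0,0,0,0],[255,0,0,0,0,0,0],[255,0,0,0,0,0,0],[255,0,0,0,0,0,0],[255,0,0,0,0,0,0],[255,0,0,0,0,0,0]]}}

```text
time: 20.55
ee_pos: [0.4169, 0.2299, 0.153]
eef_rot: [-0.435, 0.557, 0.434, 0.558]
ft_force: [8.0, -0.2, -4.4]
width: 0.0147
```

```bash
python3 - <<'E'
from h import *
show()
im=camera('wrist');crop('',280,360,90,40,8,'pics/w10.png',im)
im=camera('side');crop('side',250,190,60,50,12,'pics/sd10.png',im);crop('side',285,240,60,50,12,'pics/sd10b.png',im)
im=camera('scene');crop('scene',290,270,50,40,14,'pics/sc10.png',im)
E
```

```text
t 20.55 tcp [0.4169 0.2299 0.153 ] G [0.4169 0.2299 0.172 ] x [ 0.003 -0.    -1.   ] jaw [0.244 0.97  0.   ] yaw 75.9 q [-0.17  0.08 -0.45  1.91  0.04  1.15  0.69] F [ 8.  -0.2 -4.4] w 0.0147
```

View pics/w10.png

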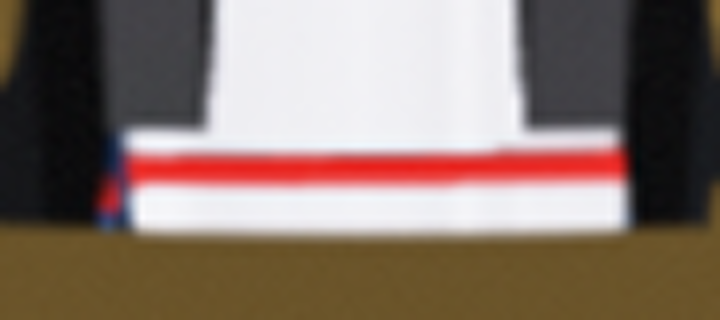

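View pics/sd10.png

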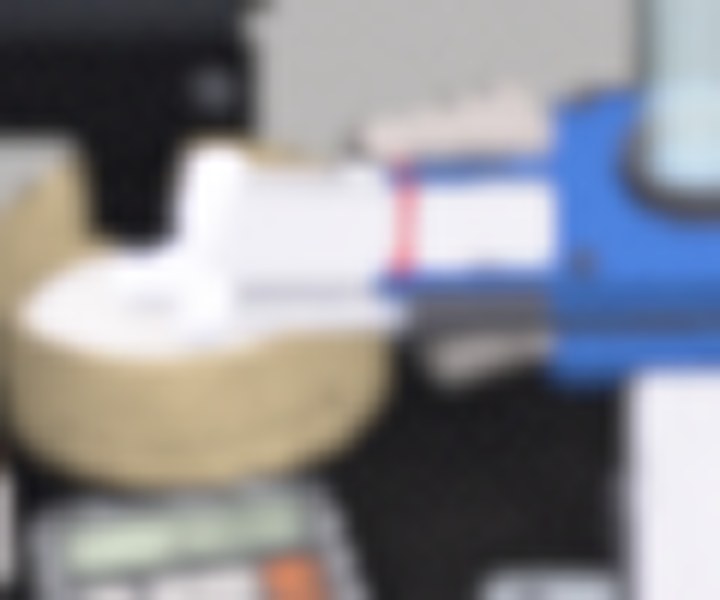

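View pics/sc10.png

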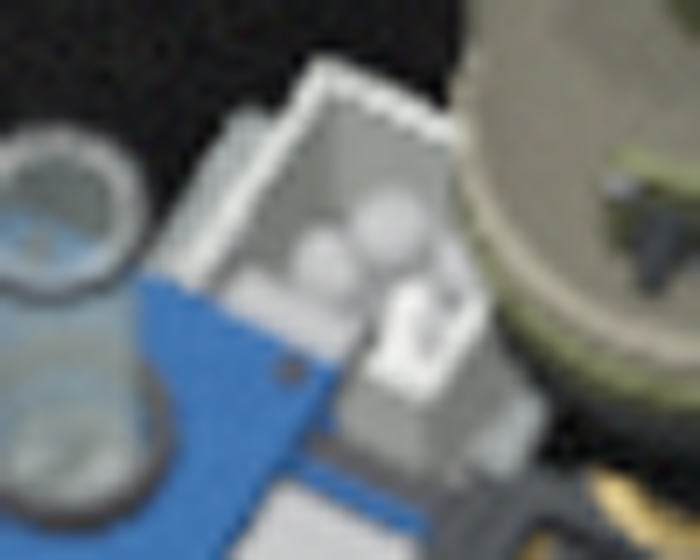

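View pics/sd10b.png

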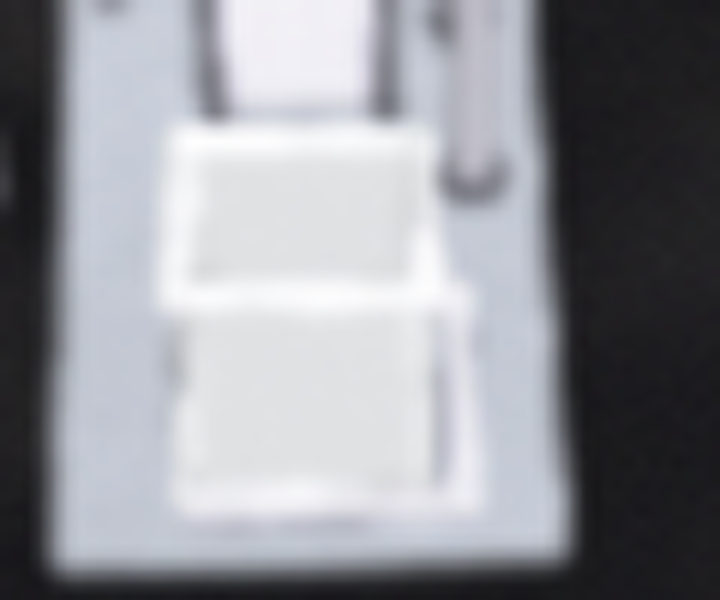

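```bash
python3 - <<'E'
from h import *
st7={'ee_pos':np.array([.4454,.2194,.261]),'eef_rot':np.array([-0.432,0.559,0.434,0.559])}
st=read_state()
X=np.array([np.cos(np.radians(-14.2)),np.sin(np.radians(-14.2))]);o=np.array([.5403,.1969])
f=lambda u,v,z,s:1000*((plane('wrist',u,v,z,s)[:2]-o)@X)
for z in (.140,.145,.149):
  print(z,'w7 slide',f(270+367/6-.4,210+532/6-.4,z,st7),'rails',f(270+205/6-.4,210+346/6-.4,z,st7),f(270+520/6-.4,210+340/6-.4,z,st7),
   'now slide',f(280+375/8-.4,360+168/8-.4,z,st),'rail',f(280+112/8-.4,360+195/8-.4,z,st))
E
```

```text
0.14 w7 slide -37.294460620818235 rails -65.71498279627238 -66.32940364047299 now slide -65.20717316706373 rail -62.23207454928575
0.145 w7 slide -39.769739337026465 rails -67.68880037675964 -68.29238017544944 now slide -69.30401018948291 rail -66.41391541931723
0.149 w7 slide -41.749962309993094 rails -69.26785444114942 -69.86276140343062 now slide -72.5814798074183 rail -69.7593881153424
```

```bash
python3 - <<'E'
from h import *
a=sum(camera('scene').astype(float) for _ in range(6))/6
c=a[270:305,300:328];c=np.clip((c-90)*1.6,0,255).astype(np.uint8)
cv2.imwrite('pics/sc11.png',cv2.resize(c,None,fx=16,fy=16,interpolation=cv2.INTER_CUBIC)[:,:,::-1])
im=camera('side');crop('side',295,170,50,90,6,'pics/sd11.png',im);show()
E
```

```text
t 21.05 tcp [0.4169 0.2299 0.153 ] G [0.4169 0.2299 0.172 ] x [ 0.003 -0.    -1.   ] jaw [0.244 0.97  0.   ] yaw 75.9 q [-0.17  0.08 -0.45  1.91  0.04  1.15  0.69] F [ 7.8 -0.5 -4.2] w 0.015
```

View pics/sc11.png

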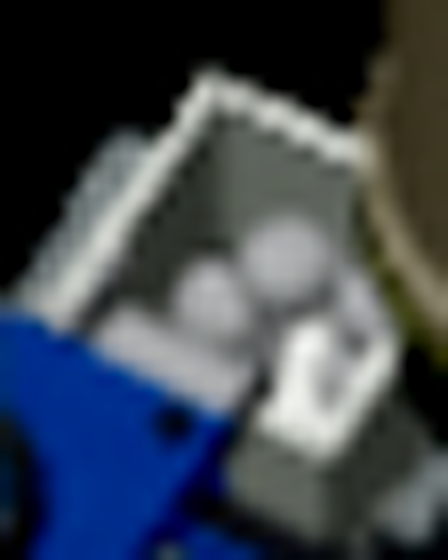

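View pics/sd11.png

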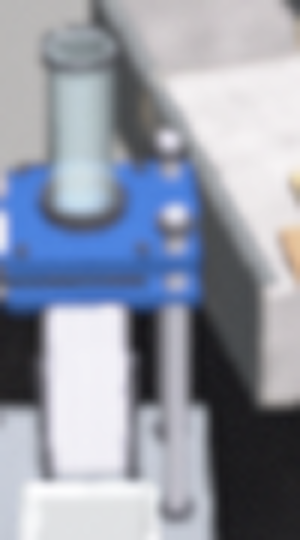

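```bash
python3 - <<'E'
from h import *
a=np.radians(-14.2);X=np.array([np.cos(a),np.sin(a)]);Y=np.array([-X[1],X[0]]);s=np.array([.5146,.0894])
for u,v in ((285,260),(212,300),(355,300),(330,370)):
    P=plane('scene',300+u/16-.5,270+v/16-.5,.019)[:2]-s;print(1000*P@X,1000*P@Y)
p=camera_params('scene')
for x,y in ((15,-15),(-15,-15),(15,15),(-15,15)):
    w=np.r_[s+X*x/1000+Y*y/1000,.019];c=R.from_quat(p['orientation']).inv().apply(w-p['xyz']);q=p['intrinsics']@(c/c[2]);print(x,y,((q[:2]-[299.5,269.5])*16).round())
E
```

```text
11.745241538947134 -28.730608711854476
19.010415506320285 -14.889507350374261
-3.4175989994652998 -27.75751010148474
-6.720284378414586 -12.864592971918473
15 -15 [231. 309.]
-15 -15 [376. 381.]
15 15 [147. 435.]
-15 15 [293. 508.]
```

```bash
python3 - <<'E'
from h import *
show();print(close_job())
E
```

```text
t 21.05 tcp [0.4169 0.2299 0.153 ] G [0.4169 0.2299 0.172 ] x [ 0.003 -0.    -1.   ] jaw [0.244 0.97  0.   ] yaw 75.9 q [-0.17  0.08 -0.45  1.91  0.04  1.15  0.69] F [ 7.8 -0.5 -4.2] w 0.015
the job is handed in; nothing more can be done
None
```

The pot is mouth-up in its seat, the gate is held at the red mark, and the job was handed in at about 21 s. I could not see all four balls in the pot: two show clearly, a third only in part, and the rest of the pot's inside is hidden behind the arm.

**What I did:**
- Turned the pot over in two 90° rolls, setting it down and regripping in between. I then slid it in under the spout from the open side and let go.
- Gripped the black handle from above and pulled the slide out to the mark. The fingers are still holding it there.

**Last checks:**
- **Slide:** the arm measured 29.1 mm of travel. The slide's red line lines up with the rail marks in the side view. The wrist view gave 28 to 31 mm depending on the height assumed for the line, all inside the 26 to 34 mm band. The spring was pulling at about 8 N against a 45 N grip.
- **Pot:** it stands square between the stops, with the arm clear of it.
- **Balls:** the tube and the visible part of the chute are empty, and I saw no ball on the bench. Two of the balls seen look as if they sit in an upper layer, by my estimate below the rim. The fourth is inferred from this.
- **Other items:** I did not touch them, and none had visibly moved in the pictures.

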